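Put three reagent containers back in their own spill dishes

TASK

The two brown bottles and the vial stand in one another's grey spill dishes (equal square plates with a large, a medium and a small ring): rearrange them so that the large bottle stands upright in the dish with the large ring, the small bottle in the medium ring and the vial in the small ring, each flat on the dish's floor inside its ring. First lift the timer off the black rubber pad and lay it flat, either way round, about the middle of the notebook; then use the pad to park one container while you make the exchange. Do not tip any container over or shift the box of pipette tips.

Things in the scene. Friction and masses are not known exactly. Their poses are not given: they have to be found in the camera images.
- bottle_large: large brown reagent bottle with a black screw cap, 64 mm round and 125 mm high (straight body up to about 100 mm, narrower cap above), about 0.33 kg, loose. Origin: centre of its underside, z up. At the start it perches on the ring of the small dish, which is too small for it.
- bottle_small: small brown reagent bottle with a white screw cap, 44 mm round and 85 mm high (straight body up to about 68 mm, narrower cap above), about 0.07 kg, loose. Origin: centre of its underside, z up. At the start it stands in the large dish.
- vial: glass vial with a screw cap, 21 mm round and 54 mm high, about 0.03 kg, loose. Origin: centre of its underside, z up. At the start it stands in the medium dish.
- timer: flat white bench timer, 52 mm (its x) by 68 mm (its y) by 16 mm high, 0.06 kg, loose; grasp across the 52 mm. Origin: centre of its underside, z up. At the start it lies on the pad.
- dish_large: grey spill dish with the large ring: a flat square foot plate 96 x 96 mm and 3 mm thick, which is also the floor, with a round upright ring in its middle, 80 mm across inside and 90 mm outside, its rim 10 mm above the worktop; fixed to the worktop. Origin: centre of its underside, z up.
- dish_medium: grey spill dish with the medium ring: a flat square foot plate 96 x 96 mm and 3 mm thick, which is also the floor, with a round upright ring in its middle, 60 mm across inside and 70 mm outside, its rim 10 mm above the worktop; fixed to the worktop. Origin: centre of its underside, z up.
- dish_small: grey spill dish with the small ring: a flat square foot plate 96 x 96 mm and 3 mm thick, which is also the floor, with a round upright ring in its middle, 37 mm across inside and 47 mm outside, its rim 10 mm above the worktop; fixed to the worktop. Origin: centre of its underside, z up. The large bottle hides the ring at the start; the plate shows round it.
- pad: black rubber pad, 110 x 110 mm and 4 mm thick, fixed flat on the worktop; the timer lies on it at the start. Origin: centre of its underside, z up.
- notebook: closed dark blue notebook lying flat, 210 mm (its x) by 146 mm (its y), 16 mm thick, firmly fixed. Origin: centre of its underside, z up.
- tip_box: box of pipette tips, 129 mm (its x) by 86 mm (its y) by 82 mm high, loose, standing behind the work; not to be shifted. Origin: centre of its underside, z up.
Not all that is in view belongs to the job. Leave any orange or red look-alike of the bottle_small alone.

How it is judged:
By the outcome, as a careful person would: the job done as asked, in the order asked, and still so for the second after the job is handed in, with the robot touching nothing.
It also fails if it takes over 138 s, if anything falls off the work surface, if the arm or the gripper's body presses on something with over 40 N, if the wrist force passes 120 N, or if a joint passes its speed limit or range.

ROBOT

A 7-joint arm with a two-finger parallel gripper is mounted at the origin on a cart in front of the work surface, level with it; the furniture and walls round the work are solid. World frame = base frame: x ahead of the robot, y to its left, z up, the work surface at z = 0. Lengths are in m, angles in rad, forces in N, time in s.
With the tool pointing down it reaches from about 0.375 to 0.925 m from the base axis. Payload 3.1 kg.
Tool frame: the origin (TCP) lies at the very end of the fingers, on their centre line; the grasp point (between the pads) lies 19 mm behind it (arm.hold_point_z is the distance from the TCP to the grasp point, in m); z points along the fingers, y is the line along which they close (so a half turn about z gives the same grasp; the last joint's range is limited). The gripper opens to 85 mm and grips with 20 to 120 N. Pads are 22 mm wide; open, the fingers measure 114 mm over their backs; the gripper's body (76 mm by 85 mm) begins 54 mm behind the grasp point. The pads swing forward as they close: fully open they stand 13 mm farther back than shut.
Start: joints at [1.095, 0.383, 0.044, 1.598, -0.018, 1.161, -0.05], TCP at [0.24, -0.604, 0.231] pointing down, gripper open.
Joint ranges: [-2.61, 2.61], [-0.41, 2.15], [-1.48, 1.57], [0, 2.5], [-1.57, 4.71], [0.05, 1.97], [-2.85, 2.85]. Speed limits (rad/s): [2.79, 2.79, 3.14, 3.14, 3.14, 3.14, 3.14].

INTERFACE

Orientations are given as a unit quaternion [x, y, z, w].
In Python, from cell import arm gives the robot as it stands.
- The arm moves only by the shell command python3 -m crank 'ROWS' [FORCE]. ROWS is JSON, a list of rows, each an object with "claw": the opening, from 0 (shut) to 1 (fully open); "travel": the shift along the world's x, y, z each as a share of 0.4 m, from -1 to 1, a list of three; "delta_rot": the turn, a rotation vector about the world's x, y, z each as a share of 2 pi rad, from -1 to 1, a list of three. A call has 1 to 12 rows; each row shifts and turns the commanded pose from where the row before left it; what a row does not reach is not made up. A row lasts 1/8 s, in which the tool goes at most 62.5 mm and 10.7 degrees, less where a joint would pass 70% of its speed; a pose out of reach is approached as far as the arm can. A call with a number of a shift or a turn outside -1 to 1 is refused whole. A call with a gripper value outside its range is refused whole. The fingers move at their own pace and stop on an object; FORCE is the grip in N (left out, the last holds). Time passes only in rows, so rows that do not move let the fingers close. It gives the time, the measured TCP pose, the force, the opening and the grip force at its end, in the units of the state.
- arm.get_state(): the state, without advancing time (a new reading comes with each control period).
- arm.snapshot(name): name is "side" or "top" or "wrist"; returns the picture (400x640x3 uint8, red, green, blue); there is no depth.
- arm.camera_info(name): a dict with "vfov" (degrees; the focal length in pixels is half the picture's height over the tangent of half this angle, whatever the lens; pixels are square), "cx", "cy" (the principal point, pixels), "eye" and "orientation" of the camera in the world; the wrist camera has in their place "T_tool_cam" (4x4, takes a point from camera to tool coordinates, whose origin is the TCP and whose axes are the flange's). Camera axes: x right, y down, z forward; pixel columns grow to the right and rows downward; lengths in m; the calibration is good to about 2 mm. A picture is of the moment at which its call begins: read the wrist's pose just before it. camera_info takes no time and is no camera call.
- arm.sign_off(): hands the job in; it is judged then, once.
The state is a dict: "clock": time; "joints": joint angles; "qvel": joint speeds; "effort": joint torques, N m; "tcp_pos": TCP position; "orientation": TCP orientation; "wrist_force": force on the tool from outside, world axes, zero at the start; "ft_torque": the same for the moment, N m; "finger_gap": opening from 0.0 (shut) to 1.0 (fully open); "grasp_force": force on a finger pad.
Only numpy, scipy, OpenCV 4.12 (cv2) and the standard library are available. Lean on these libraries where they do the work, as an engineer would, in place of code of your own. Each camera call takes 0.05 s, during which the arm holds its last target. There are 200 camera calls.

## Working session

There is one attempt and no reset: what is moved stays moved. The work goes in short steps, Python scripts to look and compute and a shell command to move; the robot and the scene stay as the last step left them, time stands still between calls to the robot, and variables do not carry over. Pictures are saved under pics/ and viewed, at most 14 in all, crops included, and the job is handed in when it is done.

```bash
ls; mkdir -p pics
python3 - <<'E'
from cell import arm
import cv2
s=arm.get_state();print(s)
for n in("side","top"):
    cv2.imwrite(f"pics/{n}0.png",cv2.cvtColor(arm.snapshot(n),cv2.COLOR_RGB2BGR));print(n,arm.camera_info(n))
print(arm.camera_info("wrist"),arm.hold_point_z)
E
```

```text
pics
{'clock': 0.0, 'joints': array([ 1.09520464,  0.38382729,  0.04382823,  1.59958344, -0.01793859,
        1.16117312, -0.04989256]), 'qvel': array([-8.34149964e-04, -6.45308786e-04,  5.32382167e-04, -6.28838452e-04,
        2.60359160e-03,  4.41801517e-05, -6.91204865e-04]), 'effort': array([-2.12396321e-04, -4.33457065e+01,  1.02402952e+00, -2.49515033e+01,
        1.04412241e-02,  1.13718215e-02, -1.08488186e-05]), 'tcp_pos': array([ 0.23942723, -0.60328727,  0.22988764]), 'orientation': array([ 9.82204113e-01,  1.87812120e-01, -2.93861262e-04, -1.26583090e-03]), 'wrist_force': array([ 0.29192241,  0.0394189 , -0.07497563]), 'ft_torque': array([-0.02578842,  0.03653096, -0.0693789 ]), 'grasp_force': 0.0, 'finger_gap': 0.9992119480269427}
side {'vfov': 57.34077695601924, 'cx': 317.938872879363, 'cy': 200.22926218533766, 'eye': array([ 0.54884851, -0.74325505,  0.46872659]), 'orientation': array([ 0.860245  , -0.03083102,  0.01959406, -0.5085706 ])}
top {'vfov': 56.74919015230551, 'cx': 317.22008292703225, 'cy': 194.92824494240588, 'eye': array([0.42172158, 0.01402036, 0.98542899]), 'orientation': array([-0.69741283,  0.71074226, -0.06417891,  0.06589265])}
{'vfov': 69.04770709504183, 'cx': 321.3478884732693, 'cy': 196.80335761064055, 'T_tool_cam': array([[ 7.76666629e-04, -9.60617400e-01, -2.77873365e-01,
         7.08533567e-02],
       [ 9.99998739e-01,  3.61229522e-04,  1.54625214e-03,
         1.08070599e-04],
       [-1.38498065e-03, -2.77874216e-01,  9.60616470e-01,
        -1.42373408e-01],
       [ 0.00000000e+00,  0.00000000e+00,  0.00000000e+00,
         1.00000000e+00]])} 0.0187
```

View pics/top0.png

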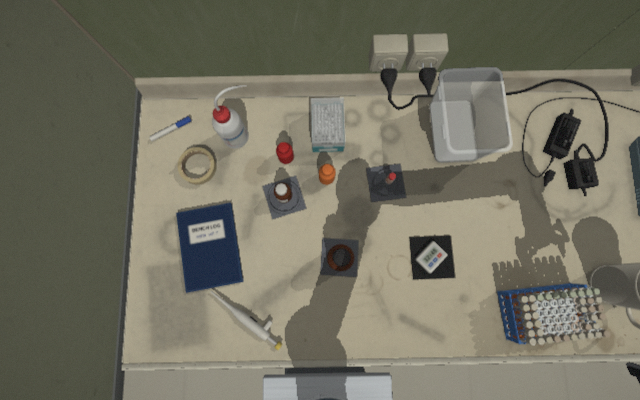

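View pics/side0.png

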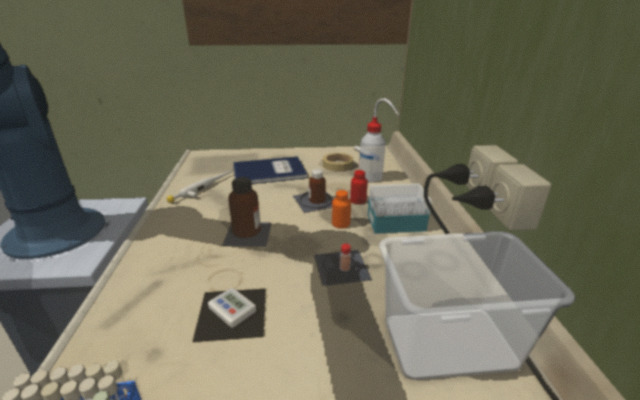

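Top view: the notebook is at (210,246) and the white-cap brown bottle at (282,190) in the large dish. The red-cap vial is at (388,178) in the medium dish, the large bottle at (341,257), the timer on the pad at (432,257) and the tip box at (327,123). Candidates for bottle_small are brown (282,190), red (285,152) and orange (327,174); I choose the brown one with the white cap. The vial (388,178) could be confused with the red bottle (285,152), and the timer has no rival. I'll check these in a close crop.

```bash
cat > h.py <<'E'
import numpy as np, cv2
from cell import arm
from scipy.spatial.transform import Rotation as R
def cam(name,st=None):
    i=arm.camera_info(name); f=200/np.tan(np.radians(i['vfov'])/2)
    if name=='wrist':
        T=np.array(i['T_tool_cam']); Q=R.from_quat(st['orientation']).as_matrix()
        return f,i['cx'],i['cy'],Q@T[:3,3]+st['tcp_pos'],Q@T[:3,:3]
    return f,i['cx'],i['cy'],np.array(i['eye']),R.from_quat(i['orientation']).as_matrix()
def ray(c,p):
    f,cx,cy,e,M=c; d=M@np.array([(p[0]-cx)/f,(p[1]-cy)/f,1]); return e,d/np.linalg.norm(d)
def onz(c,p,z):
    e,d=ray(c,p); return e+d*(z-e[2])/d[2]
def tri(c1,p1,c2,p2):
    (a,u),(b,v)=ray(c1,p1),ray(c2,p2)
    s=np.linalg.lstsq(np.c_[u,-v],b-a,rcond=None)[0]
    P,Q=a+s[0]*u,b+s[1]*v; return (P+Q)/2,np.linalg.norm(P-Q)
def proj(c,P):
    f,cx,cy,e,M=c; q=M.T@(np.array(P)-e); return np.array([cx+f*q[0]/q[2],cy+f*q[1]/q[2]])
def grab(n,fn=None):
    st=arm.get_state(); im=cv2.cvtColor(arm.snapshot(n),cv2.COLOR_RGB2BGR)
    if fn: cv2.imwrite('pics/'+fn,im)
    return cam(n,st),im
E
python3 - <<'E'
from h import *
im=cv2.imread('pics/top0.png')
cv2.imwrite('pics/top0c.png',cv2.resize(im[145:285,260:460],None,fx=4,fy=4,interpolation=cv2.INTER_CUBIC))
t,s=cam('top'),cam('side')
for n,z,p,q in[('timer',.02,(432,257),(232,308)),('vialcap',.057,(391,176),(345,248)),('smallcap',.088,(282,188),(317,174)),('largecap',.13,(341,257),(242,185)),('notebook',.016,(210,246),(270,169)),('tipbox',.082,(327,123),(397,195)),('orange',.085,(327,170),(342,195)),('red',.085,(285,147),(359,175))]:
    print(n,onz(t,p,z).round(3),*tri(t,p,s,q))
E
```

```text
timer [ 0.434 -0.277  0.02 ] [ 0.43593553 -0.27962863  0.01011612] 0.004166572701804271
vialcap [ 0.641 -0.176  0.057] [ 0.64280655 -0.17752069  0.04990529] 0.001072057519411396
smallcap [0.608 0.101 0.088] [0.60961651 0.1023607  0.07868188] 0.0007585336213226684
largecap [ 0.436 -0.037  0.13 ] [ 0.43797629 -0.03710293  0.1221397 ] 0.0032186083113232822
notebook [0.473 0.296 0.016] [0.47557235 0.29810016 0.00941566] 0.005025667985825466
tipbox [ 0.778 -0.014  0.082] [ 0.78371255 -0.01454011  0.07298961] 0.004180032270342408
orange [ 0.653 -0.011  0.085] [ 0.65668638 -0.01130781  0.07612624] 0.00364041841701956
red [0.715 0.094 0.085] [0.71678232 0.09483703 0.07612992] 0.0014956446999372353
```

View pics/top0c.png

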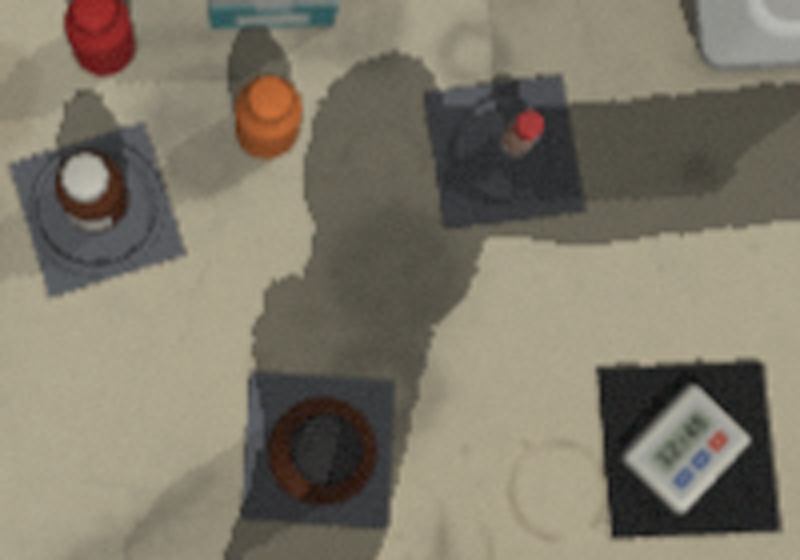

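The crop confirms it: brown white-cap bottle at crop (85,180) in the large ring, vial at (525,130) in the medium ring, large bottle at (323,450) and timer at (687,449). Next: plate corners and yaws.

```bash
python3 - <<'E'
from h import *
im=cv2.imread('pics/top0.png'); t=cam('top')
C={'large':([(10,165),(147,124),(187,253),(50,297)],.003),'medium':([(425,92),(562,74),(585,210),(445,227)],.003),'small':([(250,373),(395,380),(388,527),(245,518)],.003),'pad':([(597,368),(763,360),(780,528),(613,537)],.004),'timer':([(690,383),(752,438),(683,515),(622,460)],.02)}
for n,(c,z) in C.items():
    P=np.array([onz(t,(x/4+260-.375,y/4+145-.375),z) for x,y in c])
    e=np.roll(P,-1,0)-P; print(n,P.mean(0).round(4),'sides',np.linalg.norm(e,axis=1).round(3),'yaw',np.degrees(np.arctan2(e[:,1],e[:,0])).round(1))
hsv=cv2.cvtColor(im,cv2.COLOR_BGR2HSV)
def rect(n,m,roi,z):
    x0,y0,x1,y1=roi;k=np.zeros_like(m);k[y0:y1,x0:x1]=m[y0:y1,x0:x1]
    c=max(cv2.findContours(k,0,2)[0],key=cv2.contourArea)
    P=np.array([onz(t,p,z)[:2] for p in c[:,0].astype(float)],np.float32);r=cv2.minAreaRect(P*1000);print(n,np.round(r[0],1),np.round(r[1],1),r[2])
rect('notebook',cv2.inRange(hsv,(105,100,20),(130,255,140)),(170,195,250,300),.016)
rect('timer',cv2.inRange(hsv,(0,0,110),(180,70,255)),(411,237,452,277),.02)
rect('pad',255-cv2.inRange(hsv,(0,0,60),(180,255,255)),(405,230,460,285),.004)
E
python3 -m crank '[{"claw":0.75,"travel":[0.09,0.15,0.02],"delta_rot":[0,0,0]},{"claw":0.75,"travel":[0.09,0.15,0.02],"delta_rot":[0,0,0]},{"claw":0.75,"travel":[0.09,0.15,0.02],"delta_rot":[0,0,0]},{"claw":0.75,"travel":[0.09,0.15,0],"delta_rot":[0,0,0]},{"claw":0.75,"travel":[0.0,0.15,0],"delta_rot":[0,0,0]},{"claw":0.75,"travel":[0,0,0],"delta_rot":[0,0,0]},{"claw":0.75,"travel":[0,0,0],"delta_rot":[0,0,0]}]'
python3 -c "
from h import *
grab('wrist','w1.png');s=arm.get_state();print(s['clock'],s['tcp_pos'])"
```

```text
large [0.6011 0.1037 0.003 ] sides [0.097 0.093 0.096 0.095] yaw [ -74.  -163.7  106.9   16.9]
medium [ 0.6364 -0.1717  0.003 ] sides [0.095 0.095 0.095 0.094] yaw [ -83.4 -174.1   95.9    5.8]
small [ 0.4389 -0.0405  0.003 ] sides [0.096 0.095 0.093 0.094] yaw [-93.8 175.   85.4  -3.2]
pad [ 0.4353 -0.2811  0.004 ] sides [0.11  0.108 0.108 0.109] yaw [ -88.3 -179.    92.     1.8]
timer [ 0.4343 -0.2754  0.02  ] sides [0.052 0.068 0.051 0.068] yaw [-134.   134.8   46.   -44.4]
notebook [472.  299.4] [206.  145.4] 9.748339653015137
timer [ 434.7 -276.5] [50.9 66.9] 42.91170883178711
pad [ 434.6 -279.8] [107.3 108. ] 1.2732430696487427
clock: 0.98
tcp_pos: [0.3674, -0.3311, 0.2524]
orientation: [0.982, 0.188, -0.0, 0.0]
wrist_force: [-0.4, -0.6, -0.5]
finger_gap: 0.751
grasp_force: 0.0
1.025 [ 0.3672281  -0.33202943  0.25256538]
```

View pics/w1.png

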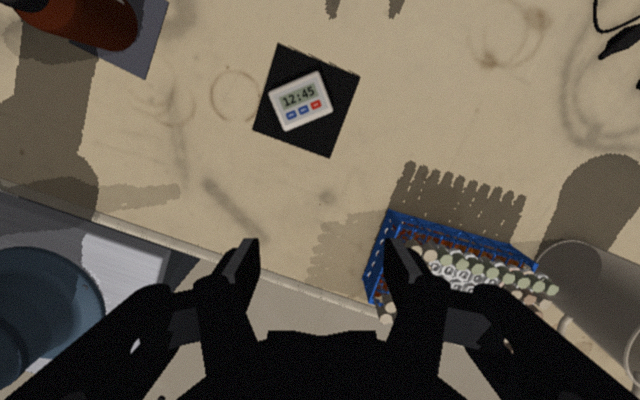

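The wrist view shows the timer at (300,100) on the pad, with the dish corner at top left. I'll turn the fingers to the timer's 52 mm side, move above it and take a second view.

```bash
python3 -m crank '[{"claw":0.75,"travel":[0.02,0.02,-0.03],"delta_rot":[0,0,-0.0265]},{"claw":0.75,"travel":[0.02,0.02,-0.03],"delta_rot":[0,0,-0.0265]},{"claw":0.75,"travel":[0.02,0.02,-0.03],"delta_rot":[0,0,-0.0265]},{"claw":0.75,"travel":[0.02,0.02,-0.03],"delta_rot":[0,0,-0.0265]},{"claw":0.75,"travel":[0.02,0.02,-0.03],"delta_rot":[0,0,-0.0265]},{"claw":0.75,"travel":[0.02,0.02,0],"delta_rot":[0,0,-0.0265]},{"claw":0.75,"travel":[0.02,0.02,0],"delta_rot":[0,0,-0.0265]},{"claw":0.75,"travel":[0.02,0.0,0],"delta_rot":[0,0,0]},{"claw":0.75,"travel":[0,0,0],"delta_rot":[0,0,0]},{"claw":0.75,"travel":[0,0,0],"delta_rot":[0,0,0]}]'
cat > tw.py <<'E'
from h import *
# timer: white blob in the first and current wrist view
T1=({'tcp_pos':np.array([.3672281,-.33202943,.25256538]),'orientation':np.array([.982204,.187812,0,0])})
c1=cam('wrist',T1);i1=cv2.imread('pics/w1.png');c2,i2=grab('wrist','w2.png')
def rect(c,im,guess,z=.02,r=60):
    x,y=proj(c,guess); x0,y0=max(int(x-r),0),max(int(y-r),0)
    m=cv2.inRange(cv2.cvtColor(im,cv2.COLOR_BGR2HSV),(0,0,120),(180,45,255));k=np.zeros_like(m);k[y0:y0+2*r,x0:x0+2*r]=m[y0:y0+2*r,x0:x0+2*r]
    k=max(cv2.findContours(k,0,2)[0],key=cv2.contourArea); p=cv2.minAreaRect(k)[0]
    P=np.array([onz(c,q,z)[:2] for q in k[:,0].astype(float)],np.float32); print(p,cv2.minAreaRect(P*1000)); return p
g=[.4345,-.2762,.02]
p1=rect(c1,i1,g,r=45);p2=rect(c2,i2,g,r=110);print(tri(c1,p1,c2,p2)); print(arm.get_state()['tcp_pos'])
E
python3 tw.py
```

```text
clock: 2.28
tcp_pos: [0.4313, -0.2758, 0.1925]
orientation: [0.923, -0.384, -0.0, 0.0]
wrist_force: [0.7, 0.6, -0.2]
finger_gap: 0.743
grasp_force: 0.0
(300.7155456542969, 101.33622741699219) ((435.94024658203125, -277.184814453125), (50.225040435791016, 66.38145446777344), 43.775264739990234)
(319.0, 174.5) ((436.39556884765625, -277.566162109375), (50.236236572265625, 66.25997924804688), 44.85041046142578)
(array([ 0.43660415, -0.27726108,  0.01549662]), np.float64(0.0005173647172186765))
[ 0.43126828 -0.27565207  0.19246642]
```

View pics/w2.png

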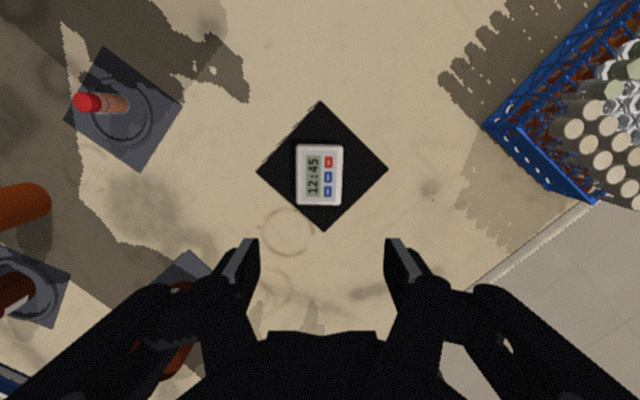

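The wrist view shows the timer square to the fingers at (319,174). I'm descending onto it.

```bash
python3 -m crank '[{"claw":0.75,"travel":[0.012,-0.003,-0.08],"delta_rot":[0,0,0]},{"claw":0.75,"travel":[0,0,-0.08],"delta_rot":[0,0,0]},{"claw":0.75,"travel":[0,0,-0.08],"delta_rot":[0,0,0]},{"claw":0.75,"travel":[0,0,-0.08],"delta_rot":[0,0,0]},{"claw":0.75,"travel":[0,0,-0.08],"delta_rot":[0,0,0]},{"claw":0.75,"travel":[0,0,-0.02],"delta_rot":[0,0,0]},{"claw":0.75,"travel":[0,0,-0.02],"delta_rot":[0,0,0]},{"claw":0.75,"travel":[0,0,0],"delta_rot":[0,0,0]},{"claw":0.75,"travel":[0,0,0],"delta_rot":[0,0,0]}]' 25
python3 -m crank '[{"claw":0.75,"travel":[0,0,-0.01],"delta_rot":[0,0,0]},{"claw":0.75,"travel":[0,0,0],"delta_rot":[0,0,0]}]'
```

```text
clock: 3.45
tcp_pos: [0.4375, -0.2766, 0.0176]
orientation: [0.923, -0.384, 0.001, 0.0]
wrist_force: [-1.0, -0.4, 0.2]
finger_gap: 0.753
grasp_force: 0.0
clock: 3.7
tcp_pos: [0.4365, -0.276, 0.0126]
orientation: [0.923, -0.384, 0.0, -0.0]
wrist_force: [-0.3, 0.1, 0.2]
finger_gap: 0.747
grasp_force: 0.0
```

```bash
python3 -m crank '[{"claw":0.75,"travel":[0,0,-0.015],"delta_rot":[0,0,0]},{"claw":0.65,"travel":[0,0,0],"delta_rot":[0,0,0]},{"claw":0.4,"travel":[0,0,0],"delta_rot":[0,0,0]},{"claw":0.4,"travel":[0,0,0],"delta_rot":[0,0,0]},{"claw":0.4,"travel":[0,0,0],"delta_rot":[0,0,0]},{"claw":0.4,"travel":[0,0,0],"delta_rot":[0,0,0]}]' 25
python3 -m crank '[{"claw":0.4,"travel":[0,0,0.02],"delta_rot":[0,0,0]},{"claw":0.4,"travel":[0,0,0.04],"delta_rot":[0,0,0]},{"claw":0.4,"travel":[0,0,0.06],"delta_rot":[0,0,0]},{"claw":0.4,"travel":[0,0,0.06],"delta_rot":[0,0,0]},{"claw":0.4,"travel":[0,0,0],"delta_rot":[0,0,0]}]'
```

```text
clock: 4.45
tcp_pos: [0.4365, -0.276, 0.0065]
orientation: [0.923, -0.384, -0.0, -0.0]
wrist_force: [0.0, 0.4, -1.0]
finger_gap: 0.602
grasp_force: 26.5
clock: 5.08
tcp_pos: [0.439, -0.2774, 0.0817]
orientation: [0.923, -0.384, 0.003, 0.0]
wrist_force: [1.1, -0.5, 0.2]
finger_gap: 0.601
grasp_force: 26.6
```

```bash
python3 -m crank '[{"claw":0.4,"travel":[0,0,0.1],"delta_rot":[0,0,0.019]},{"claw":0.4,"travel":[0,0,0.1],"delta_rot":[0,0,0.019]},{"claw":0.4,"travel":[0,0.04,0.1],"delta_rot":[0,0,0.019]},{"claw":0.4,"travel":[0.01,0.1,0],"delta_rot":[0,0,0.019]},{"claw":0.4,"travel":[0.01,0.1,0],"delta_rot":[0,0,0.019]},{"claw":0.4,"travel":[0.01,0.1,0],"delta_rot":[0,0,0.019]},{"claw":0.4,"travel":[0.01,0.1,0],"delta_rot":[0,0,0.019]},{"claw":0.4,"travel":[0.01,0.1,0],"delta_rot":[0,0,0.019]},{"claw":0.4,"travel":[0.01,0.1,0],"delta_rot":[0,0,0]},{"claw":0.4,"travel":[0.01,0.1,0],"delta_rot":[0,0,0]},{"claw":0.4,"travel":[0,0.1,0],"delta_rot":[0,0,0]},{"claw":0.4,"travel":[0,0.1,0],"delta_rot":[0,0,0]}]'
python3 -m crank '[{"claw":0.4,"travel":[0.01,0.1,0],"delta_rot":[0,0,0]},{"claw":0.4,"travel":[0,0.1,0],"delta_rot":[0,0,0]},{"claw":0.4,"travel":[0,0.1,0],"delta_rot":[0,0,0]},{"claw":0.4,"travel":[0,0.1,0],"delta_rot":[0,0,0]},{"claw":0.4,"travel":[0,0.04,0],"delta_rot":[0,0,0]},{"claw":0.4,"travel":[0,0,0],"delta_rot":[0,0,0]},{"claw":0.4,"travel":[0,0,0],"delta_rot":[0,0,0]}]'
python3 -c "
from h import *
c,_=grab('wrist','w3.png')
i=cv2.cvtColor(cv2.imread('pics/w3.png'),cv2.COLOR_BGR2HSV)
m=cv2.morphologyEx(cv2.inRange(i,(105,100,20),(130,255,160)),cv2.MORPH_CLOSE,np.ones((15,15)))
k=max(cv2.findContours(m,0,2)[0],key=cv2.contourArea)
P=np.array([onz(c,q,.016)[:2] for q in k[:,0].astype(float)],np.float32);print(cv2.boundingRect(k),cv2.minAreaRect(P*1000),arm.get_state()['joints'].round(2))"
```

```text
clock: 6.58
tcp_pos: [0.4639, 0.101, 0.1979]
orientation: [0.997, 0.084, -0.0, 0.0]
wrist_force: [0.3, 1.1, -0.7]
finger_gap: 0.601
grasp_force: 26.6
clock: 7.45
tcp_pos: [0.469, 0.2735, 0.198]
orientation: [0.997, 0.082, -0.0, 0.001]
wrist_force: [-0.4, -0.1, -1.4]
finger_gap: 0.605
grasp_force: 26.5
(226, 71, 139, 179) ((476.323486328125, 300.4887390136719), (201.50331115722656, 143.3277130126953), 9.80222225189209) [-0.03  0.28 -0.65  1.86  0.2   1.06 -2.17]
```

View pics/w3.png

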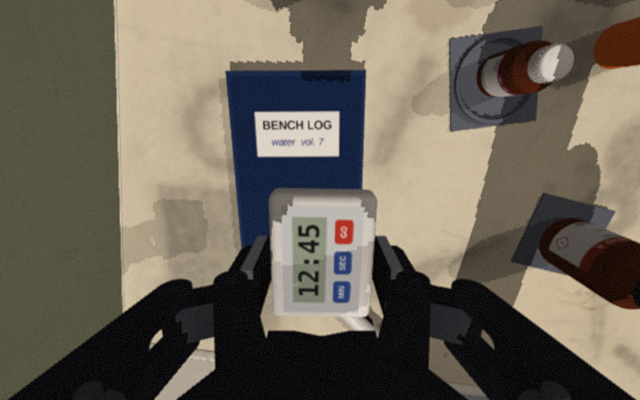

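The timer is held at (323,250) above the notebook (centre about (297,160)), with its edges parallel to the notebook's. I'm lowering it.

```bash
python3 -m crank '[{"claw":0.4,"travel":[0.0125,0.033,-0.08],"delta_rot":[0,0,0]},{"claw":0.4,"travel":[0,0.033,-0.08],"delta_rot":[0,0,0]},{"claw":0.4,"travel":[0,0,-0.08],"delta_rot":[0,0,0]},{"claw":0.4,"travel":[0,0,-0.08],"delta_rot":[0,0,0]},{"claw":0.4,"travel":[0,0,-0.06],"delta_rot":[0,0,0]},{"claw":0.4,"travel":[0,0,-0.03],"delta_rot":[0,0,0]},{"claw":0.4,"travel":[0,0,-0.02],"delta_rot":[0,0,0]},{"claw":0.4,"travel":[0,0,0],"delta_rot":[0,0,0]},{"claw":0.4,"travel":[0,0,0],"delta_rot":[0,0,0]}]'
python3 -m crank '[{"claw":0.4,"travel":[0,0,-0.008],"delta_rot":[0,0,0]},{"claw":0.4,"travel":[0,0,0],"delta_rot":[0,0,0]},{"claw":0.4,"travel":[0,0,0],"delta_rot":[0,0,0]}]'
```

```text
clock: 8.62
tcp_pos: [0.4744, 0.3029, 0.0275]
orientation: [0.997, 0.084, 0.001, -0.0]
wrist_force: [-0.7, 0.3, -0.4]
finger_gap: 0.604
grasp_force: 26.5
clock: 9.0
tcp_pos: [0.4736, 0.3025, 0.0235]
orientation: [0.996, 0.084, 0.0, -0.0]
wrist_force: [0.4, 0.7, -0.5]
finger_gap: 0.602
grasp_force: 26.5
```

```bash
python3 -m crank '[{"claw":0.4,"travel":[0,-0.004,-0.006],"delta_rot":[0,0,0]},{"claw":0.4,"travel":[0,0,0],"delta_rot":[0,0,0]},{"claw":0.4,"travel":[0,0,-0.005],"delta_rot":[0,0,0]},{"claw":0.4,"travel":[0,0,0],"delta_rot":[0,0,0]},{"claw":0.4,"travel":[0,0,0],"delta_rot":[0,0,0]}]'
```

```text
clock: 9.62
tcp_pos: [0.4736, 0.3008, 0.0189]
orientation: [0.997, 0.084, -0.0, -0.0]
wrist_force: [0.0, -0.3, -0.9]
finger_gap: 0.598
grasp_force: 26.5
```

```bash
python3 -m crank '[{"claw":0.4,"travel":[0,0,-0.003],"delta_rot":[0,0,0]},{"claw":0.65,"travel":[0,0,0],"delta_rot":[0,0,0]},{"claw":0.72,"travel":[0,0,0],"delta_rot":[0,0,0]},{"claw":0.72,"travel":[0,0,0],"delta_rot":[0,0,0]},{"claw":0.72,"travel":[0,0,0.03],"delta_rot":[0,0,0]},{"claw":0.72,"travel":[0,0,0.1],"delta_rot":[0,0,0]},{"claw":0.72,"travel":[0,0,0.11],"delta_rot":[0,0,0]},{"claw":0.72,"travel":[0,0,0.11],"delta_rot":[0,0,0]},{"claw":0.72,"travel":[0,0,0.11],"delta_rot":[0,0,0]}]'
python3 -m crank '[{"claw":0.5,"travel":[0.038,-0.109,0],"delta_rot":[0,0,0]},{"claw":0.5,"travel":[0.038,-0.109,0],"delta_rot":[0,0,0]},{"claw":0.5,"travel":[0.038,-0.109,0],"delta_rot":[0,0,0]},{"claw":0.5,"travel":[0.038,-0.109,0],"delta_rot":[0,0,0]},{"claw":0.5,"travel":[0.038,-0.109,0],"delta_rot":[0,0,0]},{"claw":0.5,"travel":[0.038,-0.109,0],"delta_rot":[0,0,0]},{"claw":0.5,"travel":[0.038,-0.109,0],"delta_rot":[0,0,0]},{"claw":0.5,"travel":[0.038,-0.109,0],"delta_rot":[0,0,0]},{"claw":0.5,"travel":[0.038,-0.109,0],"delta_rot":[0,0,0]},{"claw":0.5,"travel":[0.038,-0.109,0],"delta_rot":[0,0,0]},{"claw":0.5,"travel":[0.0,-0.08,0],"delta_rot":[0,0,0]},{"claw":0.5,"travel":[0,0,0],"delta_rot":[0,0,0]}]'
python3 -c "
from h import *
s=arm.get_state();np.savez('p4.npz',a=s['tcp_pos'],b=s['orientation']);grab('wrist','w4.png');print(s['tcp_pos'],s['joints'].round(2))"
```

```text
clock: 10.75
tcp_pos: [0.4734, 0.3009, 0.2041]
orientation: [0.996, 0.084, 0.001, -0.0]
wrist_force: [0.8, 0.0, -0.0]
finger_gap: 0.725
grasp_force: 0.0
clock: 12.25
tcp_pos: [0.625, -0.1725, 0.2022]
orientation: [0.997, 0.08, -0.0, 0.001]
wrist_force: [-0.7, -0.4, -0.2]
finger_gap: 0.499
grasp_force: 0.0
[ 0.62496053 -0.17247771  0.20216491] [ 0.53  0.44 -0.42  1.61  0.2   1.13 -1.35]
```

View pics/w4.png

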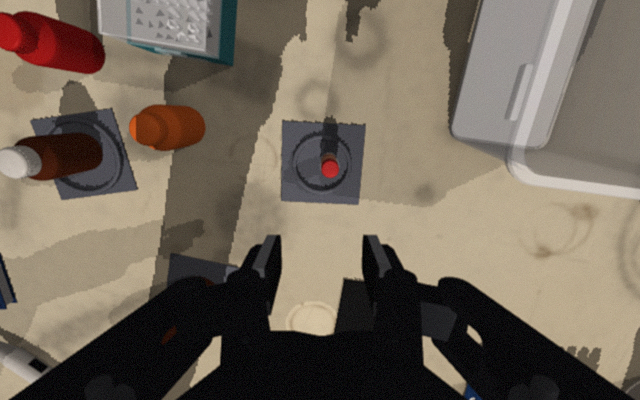

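The wrist view shows the vial's red cap at (330,168) in the medium ring (centre about (322,160)), with the bin clear to the right.

Run:
```python
from h import *
d=np.load('p4.npz');w=cam('wrist',{'tcp_pos':d['a'],'orientation':d['b']});t=cam('top')
im=cv2.imread('pics/w4.png');h=cv2.cvtColor(im,cv2.COLOR_BGR2HSV)
def red(im,x0,y0,x1,y1):
    h=cv2.cvtColor(im[y0:y1,x0:x1],cv2.COLOR_BGR2HSV);m=cv2.inRange(h,(0,170,110),(7,255,255))|cv2.inRange(h,(173,170,110),(180,255,255))
    k=max(cv2.findContours(m,0,2)[0],key=cv2.contourArea);c,r=cv2.minEnclosingCircle(k);return (c[0]+x0,c[1]+y0),r
a,b=red(im,305,145,355,190),red(cv2.imread('pics/top0.png'),375,165,405,190)
print(a,b,tri(w,a[0],t,b[0]),onz(w,a[0],.057),onz(t,b[0],.057))
for n,c in {'med':[(281,120),(366,124),(359,204),(280,202)],'large':[(30,118),(115,108),(137,188),(62,200)]}.items():
    P=np.array([onz(w,p,.003) for p in c]);print(n,P.mean(0),np.linalg.norm(np.roll(P,-1,0)-P,axis=1))
```

```text
Traceback (most recent call last):
ValueError: max() iterable argument is empty
```

Run:
```python
from h import *
d=np.load('p4.npz');w=cam('wrist',{'tcp_pos':d['a'],'orientation':d['b']});t=cam('top')
im=cv2.imread('pics/w4.png')
def red(im,x0,y0,x1,y1):
    p=im[y0:y1,x0:x1].astype(int);m=((p[...,2]>2*p[...,1]+15)&(p[...,2]>2*p[...,0]+10)).astype(np.uint8)
    k=max(cv2.findContours(m,0,2)[0],key=cv2.contourArea);c,r=cv2.minEnclosingCircle(k);return (c[0]+x0,c[1]+y0),r
a,b=red(im,305,145,355,190),red(cv2.imread('pics/top0.png'),375,165,405,190)
print(a,b,tri(w,a[0],t,b[0]),onz(w,a[0],.057),onz(t,b[0],.057))
for n,c in {'med':[(281,120),(366,124),(359,204),(280,202)],'large':[(30,118),(115,108),(137,188),(62,200)]}.items():
    P=np.array([onz(w,p,.003) for p in c]);print(n,P.mean(0),np.linalg.norm(np.roll(P,-1,0)-P,axis=1))
```

```text
((329.37931060791016, 168.13793182373047), 9.24154281616211) ((392.1666660308838, 175.8333330154419), 3.374843120574951) (array([ 0.64249673, -0.17947044,  0.05150762]), np.float64(0.0015440898085694438)) [ 0.64374625 -0.17840602  0.057     ] [ 0.64096479 -0.17906959  0.057     ]
med [ 0.63744344 -0.17168624  0.003     ] [0.09685389 0.09579976 0.09722923 0.09754447]
large [0.60398203 0.10171859 0.003     ] [0.09848022 0.09289034 0.09528687 0.09750309]
```

```bash
python3 -m crank '[{"claw":0.5,"travel":[0.03,-0.016,-0.06],"delta_rot":[0,0,0]},{"claw":0.5,"travel":[0.015,0,-0.06],"delta_rot":[0,0,0]},{"claw":0.5,"travel":[0,0,-0.06],"delta_rot":[0,0,0]},{"claw":0.5,"travel":[0,0,-0.06],"delta_rot":[0,0,0]},{"claw":0.5,"travel":[0,0,-0.06],"delta_rot":[0,0,0]},{"claw":0.5,"travel":[0,0,-0.06],"delta_rot":[0,0,0]},{"claw":0.5,"travel":[0,0,-0.05],"delta_rot":[0,0,0]},{"claw":0.5,"travel":[0,0,-0.04],"delta_rot":[0,0,0]},{"claw":0.5,"travel":[0,0,0],"delta_rot":[0,0,0]},{"claw":0.5,"travel":[0,0,0],"delta_rot":[0,0,0]}]' 25
python3 -c "
from h import *
c,_=grab('wrist','w5.png')"
```

```text
clock: 13.55
tcp_pos: [0.6444, -0.1736, 0.0225]
orientation: [0.996, 0.084, 0.001, 0.0]
wrist_force: [-0.2, -0.7, 0.3]
finger_gap: 0.504
grasp_force: 0.0
```

View pics/w5.png

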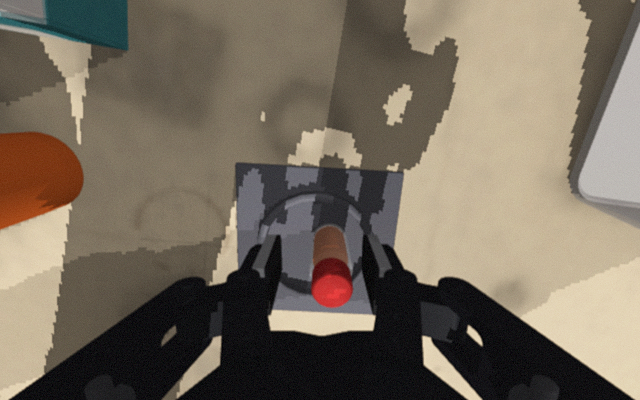

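The vial (332,285) is between the pads (272 to 375), a bit right of centre. I'll nudge 4 mm, close and lift.

```bash
python3 -m crank '[{"claw":0.5,"travel":[0,-0.01,0],"delta_rot":[0,0,0]},{"claw":0.4,"travel":[0,0,0],"delta_rot":[0,0,0]},{"claw":0.33,"travel":[0,0,0],"delta_rot":[0,0,0]},{"claw":0.28,"travel":[0,0,0],"delta_rot":[0,0,0]},{"claw":0.1,"travel":[0,0,0],"delta_rot":[0,0,0]},{"claw":0.1,"travel":[0,0,0],"delta_rot":[0,0,0]},{"claw":0.1,"travel":[0,0,0],"delta_rot":[0,0,0]},{"claw":0.1,"travel":[0,0,0],"delta_rot":[0,0,0]}]' 25
python3 -m crank '[{"claw":0.1,"travel":[0,0,0.03],"delta_rot":[0,0,0]},{"claw":0.1,"travel":[0,0,0.06],"delta_rot":[0,0,0]},{"claw":0.1,"travel":[0,0,0.08],"delta_rot":[0,0,0]},{"claw":0.1,"travel":[0,0,0.08],"delta_rot":[0,0,0]},{"claw":0.1,"travel":[0,0,0],"delta_rot":[0,0,0]}]'
python3 -c "
from h import *
c,_=grab('wrist','w6.png')"
```

```text
clock: 14.6
tcp_pos: [0.6437, -0.1775, 0.0219]
orientation: [0.996, 0.084, 0.0, -0.0]
wrist_force: [-0.1, 0.4, 0.6]
finger_gap: 0.239
grasp_force: 24.4
clock: 15.22
tcp_pos: [0.6474, -0.1782, 0.1278]
orientation: [0.996, 0.084, 0.005, 0.002]
wrist_force: [0.3, -1.2, 0.8]
finger_gap: 0.239
grasp_force: 24.4
```

```bash
python3 -m crank '[{"claw":0.1,"travel":[-0.0745,-0.0366,0],"delta_rot":[0,0,0]},{"claw":0.1,"travel":[-0.0745,-0.0366,0],"delta_rot":[0,0,0]},{"claw":0.1,"travel":[-0.0745,-0.0366,0],"delta_rot":[0,0,0]},{"claw":0.1,"travel":[-0.0745,-0.0366,0],"delta_rot":[0,0,0]},{"claw":0.1,"travel":[-0.0745,-0.0366,0],"delta_rot":[0,0,0]},{"claw":0.1,"travel":[-0.0745,-0.0366,0],"delta_rot":[0,0,0]},{"claw":0.1,"travel":[-0.0745,-0.0366,0],"delta_rot":[0,0,0]},{"claw":0.1,"travel":[0,0,-0.06],"delta_rot":[0,0,0]},{"claw":0.1,"travel":[0,0,-0.07],"delta_rot":[0,0,0]},{"claw":0.1,"travel":[0,0,-0.06],"delta_rot":[0,0,0]},{"claw":0.1,"travel":[0,0,-0.03],"delta_rot":[0,0,0]},{"claw":0.1,"travel":[0,0,0],"delta_rot":[0,0,0]}]'
python3 -m crank '[{"claw":0.1,"travel":[0,0,0],"delta_rot":[0,0,0]},{"claw":0.1,"travel":[0,0,-0.008],"delta_rot":[0,0,0]},{"claw":0.1,"travel":[0,0,0],"delta_rot":[0,0,0]}]'
```

```text
clock: 16.77
tcp_pos: [0.434, -0.2794, 0.0327]
orientation: [0.996, 0.084, -0.001, -0.001]
wrist_force: [0.4, 0.2, -0.2]
finger_gap: 0.237
grasp_force: 24.5
clock: 17.15
tcp_pos: [0.4352, -0.2803, 0.0309]
orientation: [0.997, 0.084, 0.0, 0.0]
wrist_force: [0.3, 0.9, -0.0]
finger_gap: 0.238
grasp_force: 24.5
```

```bash
python3 -m crank '[{"claw":0.1,"travel":[0,0,-0.008],"delta_rot":[0,0,0]},{"claw":0.1,"travel":[0,0,-0.007],"delta_rot":[0,0,0]},{"claw":0.1,"travel":[0,0,0],"delta_rot":[0,0,0]},{"claw":0.1,"travel":[0,0,0],"delta_rot":[0,0,0]}]'
python3 -m crank '[{"claw":0.1,"travel":[0,0,-0.003],"delta_rot":[0,0,0]},{"claw":0.1,"travel":[0,0,0],"delta_rot":[0,0,0]},{"claw":0.1,"travel":[0,0,0],"delta_rot":[0,0,0]}]'
python3 -c "
from h import *
grab('side','s1.png')
im=cv2.imread('pics/s1.png');cv2.imwrite('pics/s1c.png',cv2.resize(im[130:360,120:400],None,fx=2.6,fy=2.6))"
```

```text
clock: 17.65
tcp_pos: [0.4349, -0.2801, 0.0245]
orientation: [0.997, 0.084, -0.0, -0.0]
wrist_force: [0.4, -0.1, -0.5]
finger_gap: 0.24
grasp_force: 24.5
clock: 18.02
tcp_pos: [0.435, -0.2801, 0.0234]
orientation: [0.997, 0.084, 0.0, -0.0]
wrist_force: [0.3, -0.3, 0.2]
finger_gap: 0.24
grasp_force: 24.5
```

View pics/s1c.png

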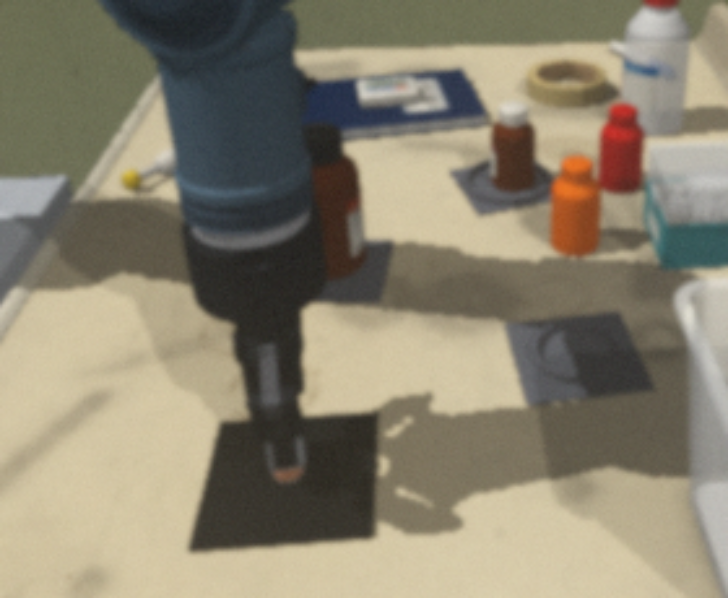

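Vial stands on the pad at crop (288,472), timer on the notebook at (388,92). I'm releasing and going to the small bottle.

```bash
python3 -m crank '[{"claw":0.1,"travel":[0,0,-0.002],"delta_rot":[0,0,0]},{"claw":0.28,"travel":[0,0,0],"delta_rot":[0,0,0]},{"claw":0.4,"travel":[0,0,0],"delta_rot":[0,0,0]},{"claw":0.5,"travel":[0,0,0],"delta_rot":[0,0,0]},{"claw":0.5,"travel":[0,0,0],"delta_rot":[0,0,0]},{"claw":0.5,"travel":[0,0,0.05],"delta_rot":[0,0,0]},{"claw":0.5,"travel":[0,0,0.1],"delta_rot":[0,0,0]},{"claw":0.5,"travel":[0,0,0.11],"delta_rot":[0,0,0]},{"claw":0.5,"travel":[0,0,0.11],"delta_rot":[0,0,0]},{"claw":0.5,"travel":[0,0,0.1],"delta_rot":[0,0,0]}]'
python3 -m crank '[{"claw":0.75,"travel":[0.046,0.103,0],"delta_rot":[0,0,0]},{"claw":0.75,"travel":[0.046,0.103,0],"delta_rot":[0,0,0]},{"claw":0.75,"travel":[0.046,0.103,0],"delta_rot":[0,0,0]},{"claw":0.75,"travel":[0.046,0.103,0],"delta_rot":[0,0,0]},{"claw":0.75,"travel":[0.046,0.103,0],"delta_rot":[0,0,0]},{"claw":0.75,"travel":[0.046,0.103,0],"delta_rot":[0,0,0]},{"claw":0.75,"travel":[0.046,0.103,0],"delta_rot":[0,0,0]},{"claw":0.75,"travel":[0.046,0.103,0],"delta_rot":[0,0,0]},{"claw":0.75,"travel":[0.046,0.103,0],"delta_rot":[0,0,0]},{"claw":0.75,"travel":[0,0,0],"delta_rot":[0,0,0]},{"claw":0.75,"travel":[0,0,0],"delta_rot":[0,0,0]}]'
python3 -c "
from h import *
s=arm.get_state();np.savez('p7.npz',a=s['tcp_pos'],b=s['orientation']);grab('wrist','w7.png');print(s['tcp_pos'],s['joints'].round(2))"
```

```text
clock: 19.32
tcp_pos: [0.435, -0.2801, 0.2123]
orientation: [0.996, 0.084, 0.0, 0.0]
wrist_force: [0.6, -0.7, -0.7]
finger_gap: 0.497
grasp_force: 0.0
clock: 20.7
tcp_pos: [0.6002, 0.0902, 0.2101]
orientation: [0.996, 0.084, -0.001, 0.0]
wrist_force: [-0.2, -1.2, -0.0]
finger_gap: 0.749
grasp_force: 0.0
[0.60024156 0.09018775 0.21011699] [ 0.29  0.39 -0.62  1.7   0.25  1.13 -1.81]
```

View pics/w7.png

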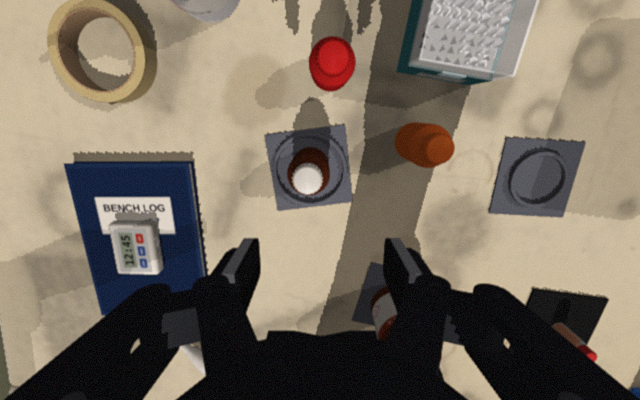

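White cap at (308,180) in the large ring. The orange bottle (425,145) and the red one (332,63) are clear, and the timer sits at (137,245) on the notebook.

Run:
```python
from h import *
d=np.load('p7.npz');w=cam('wrist',{'tcp_pos':d['a'],'orientation':d['b']});t=cam('top')
def white(im,x0,y0,x1,y1):
    m=(im[y0:y1,x0:x1].min(2)>np.percentile(im[y0:y1,x0:x1].min(2),99.5)*.72).astype(np.uint8)
    k=max(cv2.findContours(m,0,2)[0],key=cv2.contourArea);c,r=cv2.minEnclosingCircle(k);return (c[0]+x0,c[1]+y0),r
a,b=white(cv2.imread('pics/w7.png'),285,155,330,202),white(cv2.imread('pics/top0.png'),270,178,293,200)
print(a,b,tri(w,a[0],t,b[0]),onz(w,a[0],.088))
for n,c in {'large':[(264,133),(346,124),(352,202),(277,210)],'med':[(505,136),(585,142),(565,217),(489,212)]}.items():
    P=np.array([onz(w,p,.003) for p in c]);print(n,P.mean(0),np.linalg.norm(np.roll(P,-1,0)-P,axis=1))
```

```text
((307.31481552124023, 180.5), 13.767244338989258) ((280.8333330154419, 188.8333330154419), 5.296849250793457) (array([0.60700715, 0.10454318, 0.08345724]), np.float64(0.0005560407212183828)) [0.60813504 0.10423612 0.088     ]
large [0.60318454 0.10420593 0.003     ] [0.09674716 0.09576955 0.09536466 0.09620152]
med [ 0.63806543 -0.17184673  0.003     ] [0.09675558 0.0947771  0.0987372  0.09500609]
```

```bash
python3 -m crank '[{"claw":0.75,"travel":[0.02,0.035,-0.05],"delta_rot":[0,0,0]},{"claw":0.75,"travel":[0,0,-0.06],"delta_rot":[0,0,0]},{"claw":0.75,"travel":[0,0,-0.06],"delta_rot":[0,0,0]},{"claw":0.75,"travel":[0,0,-0.06],"delta_rot":[0,0,0]},{"claw":0.75,"travel":[0,0,-0.06],"delta_rot":[0,0,0]},{"claw":0.75,"travel":[0,0,-0.06],"delta_rot":[0,0,0]},{"claw":0.75,"travel":[0,0,-0.05],"delta_rot":[0,0,0]},{"claw":0.75,"travel":[0,0,-0.05],"delta_rot":[0,0,0]},{"claw":0.75,"travel":[0,0,0],"delta_rot":[0,0,0]},{"claw":0.75,"travel":[0,0,0],"delta_rot":[0,0,0]}]' 25
python3 -m crank '[{"claw":0.65,"travel":[0,0,0],"delta_rot":[0,0,0]},{"claw":0.58,"travel":[0,0,0],"delta_rot":[0,0,0]},{"claw":0.53,"travel":[0,0,0],"delta_rot":[0,0,0]},{"claw":0.35,"travel":[0,0,0],"delta_rot":[0,0,0]},{"claw":0.35,"travel":[0,0,0],"delta_rot":[0,0,0]},{"claw":0.35,"travel":[0,0,0],"delta_rot":[0,0,0]},{"claw":0.35,"travel":[0,0,0],"delta_rot":[0,0,0]}]'
python3 -m crank '[{"claw":0.35,"travel":[0,0,0.03],"delta_rot":[0,0,0]},{"claw":0.35,"travel":[0,0,0.06],"delta_rot":[0,0,0]},{"claw":0.35,"travel":[0,0,0.08],"delta_rot":[0,0,0]},{"claw":0.35,"travel":[0,0,0.08],"delta_rot":[0,0,0]},{"claw":0.35,"travel":[0,0,0.08],"delta_rot":[0,0,0]},{"claw":0.35,"travel":[0,0,0],"delta_rot":[0,0,0]},{"claw":0.35,"travel":[0,0,0],"delta_rot":[0,0,0]}]'
```

```text
clock: 22.0
tcp_pos: [0.6091, 0.1049, 0.0311]
orientation: [0.997, 0.084, 0.001, -0.0]
wrist_force: [-0.0, -0.4, 0.5]
finger_gap: 0.749
grasp_force: 0.0
clock: 22.88
tcp_pos: [0.6091, 0.1048, 0.0311]
orientation: [0.996, 0.084, 0.0, -0.0]
wrist_force: [0.2, -0.2, 4.8]
finger_gap: 0.507
grasp_force: 25.6
clock: 23.75
tcp_pos: [0.6076, 0.1043, 0.1615]
orientation: [0.997, 0.084, -0.001, 0.0]
wrist_force: [0.1, -0.2, -0.5]
finger_gap: 0.51
grasp_force: 25.6
```

```bash
python3 -m crank '[{"claw":0.35,"travel":[0.009,-0.08,0],"delta_rot":[0,0,0]},{"claw":0.35,"travel":[0.009,-0.09,0],"delta_rot":[0,0,0]},{"claw":0.35,"travel":[0.009,-0.09,0],"delta_rot":[0,0,0]},{"claw":0.35,"travel":[0.009,-0.09,0],"delta_rot":[0,0,0]},{"claw":0.35,"travel":[0.009,-0.09,0],"delta_rot":[0,0,0]},{"claw":0.35,"travel":[0.01,-0.09,0],"delta_rot":[0,0,0]},{"claw":0.35,"travel":[0.01,-0.09,0],"delta_rot":[0,0,0]},{"claw":0.35,"travel":[0.01,-0.07,0],"delta_rot":[0,0,0]},{"claw":0.35,"travel":[0,0,-0.05],"delta_rot":[0,0,0]},{"claw":0.35,"travel":[0,0,-0.07],"delta_rot":[0,0,0]},{"claw":0.35,"travel":[0,0,-0.07],"delta_rot":[0,0,0]},{"claw":0.35,"travel":[0,0,-0.05],"delta_rot":[0,0,0]}]'
python3 -m crank '[{"claw":0.35,"travel":[0,0,-0.03],"delta_rot":[0,0,0]},{"claw":0.35,"travel":[0,0,0],"delta_rot":[0,0,0]},{"claw":0.35,"travel":[0,0,0],"delta_rot":[0,0,0]}]'
python3 -c "
from h import *
c,_=grab('wrist','w8.png')"
```

```text
clock: 25.25
tcp_pos: [0.6361, -0.1687, 0.0626]
orientation: [0.996, 0.085, -0.003, -0.002]
wrist_force: [0.2, -1.1, -1.4]
finger_gap: 0.512
grasp_force: 25.7
clock: 25.62
tcp_pos: [0.6396, -0.1713, 0.0556]
orientation: [0.996, 0.084, 0.001, 0.0]
wrist_force: [-0.9, -0.4, -1.3]
finger_gap: 0.511
grasp_force: 25.7
```

View pics/w8.png

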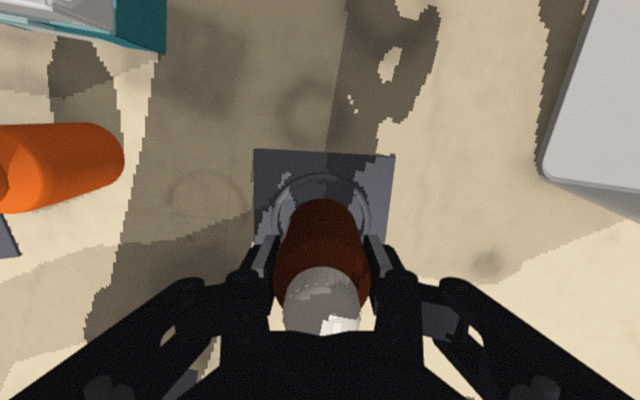

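The bottle is centred over the ring (both at about x = 322 px). I'm lowering it to the floor.

```bash
python3 -m crank '[{"claw":0.35,"travel":[-0.004,0,-0.025],"delta_rot":[0,0,0]},{"claw":0.35,"travel":[0,0,-0.02],"delta_rot":[0,0,0]},{"claw":0.35,"travel":[0,0,-0.01],"delta_rot":[0,0,0]},{"claw":0.35,"travel":[0,0,0],"delta_rot":[0,0,0]},{"claw":0.35,"travel":[0,0,0],"delta_rot":[0,0,0]}]'
python3 -m crank '[{"claw":0.35,"travel":[0,0,-0.004],"delta_rot":[0,0,0]},{"claw":0.35,"travel":[0,0,0],"delta_rot":[0,0,0]},{"claw":0.35,"travel":[0,0,0],"delta_rot":[0,0,0]}]'
```

```text
clock: 26.3
tcp_pos: [0.6372, -0.1713, 0.0327]
orientation: [0.996, 0.084, 0.0, -0.0]
wrist_force: [0.0, -0.2, -1.4]
finger_gap: 0.506
grasp_force: 25.6
clock: 26.68
tcp_pos: [0.6372, -0.1713, 0.0312]
orientation: [0.996, 0.084, 0.0, 0.0]
wrist_force: [0.0, 0.0, -0.1]
finger_gap: 0.503
grasp_force: 25.7
```

```bash
python3 -m crank '[{"claw":0.55,"travel":[0,0,0],"delta_rot":[0,0,0]},{"claw":0.65,"travel":[0,0,0],"delta_rot":[0,0,0]},{"claw":0.75,"travel":[0,0,0],"delta_rot":[0,0,0]},{"claw":0.75,"travel":[0,0,0],"delta_rot":[0,0,0]},{"claw":0.75,"travel":[0,0,0.06],"delta_rot":[0,0,0]},{"claw":0.75,"travel":[0,0,0.11],"delta_rot":[0,0,0]},{"claw":0.75,"travel":[0,0,0.11],"delta_rot":[0,0,0]},{"claw":0.75,"travel":[0,0,0.11],"delta_rot":[0,0,0]},{"claw":0.75,"travel":[0,0,0.11],"delta_rot":[0,0,0]}]'
python3 -m crank '[{"claw":1,"travel":[-0.083,0.056,0.01],"delta_rot":[0,0,0]},{"claw":1,"travel":[-0.083,0.056,0.01],"delta_rot":[0,0,0]},{"claw":1,"travel":[-0.083,0.056,0.01],"delta_rot":[0,0,0]},{"claw":1,"travel":[-0.083,0.056,0],"delta_rot":[0,0,0]},{"claw":1,"travel":[-0.083,0.056,0],"delta_rot":[0,0,0]},{"claw":1,"travel":[-0.083,0.056,0],"delta_rot":[0,0,0]},{"claw":1,"travel":[0,0,0],"delta_rot":[0,0,0]},{"claw":1,"travel":[0,0,0],"delta_rot":[0,0,0]}]'
python3 -c "
from h import *
s=arm.get_state();np.savez('p9.npz',a=s['tcp_pos'],b=s['orientation']);grab('wrist','w9.png');print(s['tcp_pos'],s['joints'].round(2))"
```

```text
clock: 27.8
tcp_pos: [0.6373, -0.1711, 0.2347]
orientation: [0.996, 0.084, 0.001, 0.0]
wrist_force: [1.3, -0.8, 0.3]
finger_gap: 0.751
grasp_force: 0.0
clock: 28.8
tcp_pos: [0.4387, -0.0371, 0.2444]
orientation: [0.996, 0.084, 0.001, 0.001]
wrist_force: [0.6, -0.6, 0.4]
finger_gap: 0.998
grasp_force: 0.0
[ 0.43871808 -0.03713168  0.24438852] [ 0.67 -0.01 -0.66  2.04 -0.    1.11 -1.4 ]
```

View pics/w9.png

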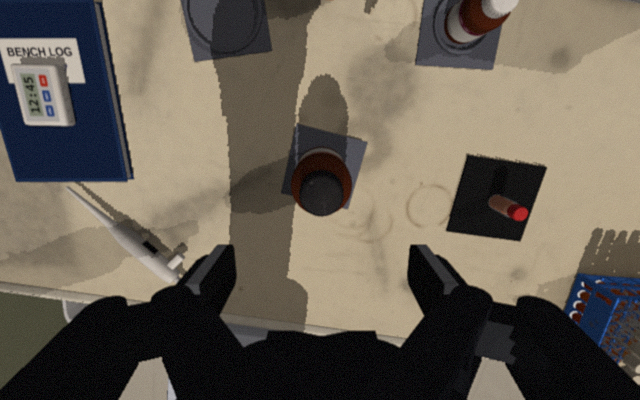

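Large bottle's black cap at (322,193) with its body round it at (322,182). The small bottle stands in the medium ring at (477,20), and the vial's cap is at (517,213) on the pad.

Run:
```python
from h import *
d=np.load('p9.npz');w=cam('wrist',{'tcp_pos':d['a'],'orientation':d['b']});t=cam('top')
def circ(im,x0,y0,x1,y1,T=None):
    p=im[y0:y1,x0:x1].astype(int); m=(p[...,2]-p[...,0]>22).astype(np.uint8) if T is None else ((p.max(2)<T)).astype(np.uint8)
    k=max(cv2.findContours(m,0,2)[0],key=cv2.contourArea);c,r=cv2.minEnclosingCircle(k);return (round(c[0]+x0,1),round(c[1]+y0,1)),r
im=cv2.imread('pics/w9.png')
print(circ(im,290,160,356,220,60))
for p,z in[((322,193),.135),((322,182),.110)]:print(onz(w,p,z))
print(onz(t,(342.0,257.2),.135),onz(t,(340.4,257.1),.110),tri(w,(322,193),t,(342,257.2)))
P=[onz(w,p,.003) for p in[(301,122),(347,208)]];print('small dish',np.mean(P,0),'vialcap',onz(w,(517,213),.058))
P=[onz(w,p,.004) for p in[(468,153),(546,166),(520,241),(447,229)]];print('pad',np.mean(P,0))
```

```text
((317.5, 181.0), 34.612640380859375)
[ 0.44087172 -0.03803614  0.135     ]
[ 0.44516865 -0.03745295  0.11      ]
[ 0.43567943 -0.03883881  0.135     ] [ 0.43638904 -0.03667124  0.11      ] (array([ 0.43599542, -0.03947071,  0.11683666]), np.float64(0.0009928756126384509))
small dish [ 0.44201958 -0.04262923  0.003     ] vialcap [ 0.4348039  -0.27674385  0.058     ]
pad [ 0.43759633 -0.28093342  0.004     ]
```

```bash
python3 -m crank '[{"claw":1,"travel":[0.002,0,-0.06],"delta_rot":[0,0,0]},{"claw":1,"travel":[0,0,-0.06],"delta_rot":[0,0,0]},{"claw":1,"travel":[0,0,-0.06],"delta_rot":[0,0,0]},{"claw":1,"travel":[0,0,-0.06],"delta_rot":[0,0,0]},{"claw":1,"travel":[0,0,-0.05],"delta_rot":[0,0,0]},{"claw":1,"travel":[0,0,-0.04],"delta_rot":[0,0,0]},{"claw":1,"travel":[0,0,-0.04],"delta_rot":[0,0,0]},{"claw":1,"travel":[0,0,0],"delta_rot":[0,0,0]},{"claw":1,"travel":[0,0,0],"delta_rot":[0,0,0]}]' 45
python3 -c "
from h import *
grab('wrist','w10.png');grab('side','s2.png')
a=cv2.imread('pics/w10.png');b=cv2.imread('pics/s2.png')
cv2.imwrite('pics/c10.png',np.vstack([a[100:400,:],cv2.resize(b[130:280,100:420],(640,300))]))"
```

```text
clock: 29.98
tcp_pos: [0.4392, -0.0369, 0.0954]
orientation: [0.996, 0.084, 0.0, 0.0]
wrist_force: [0.2, -0.4, 0.5]
finger_gap: 1.002
grasp_force: 0.0
```

View pics/c10.png

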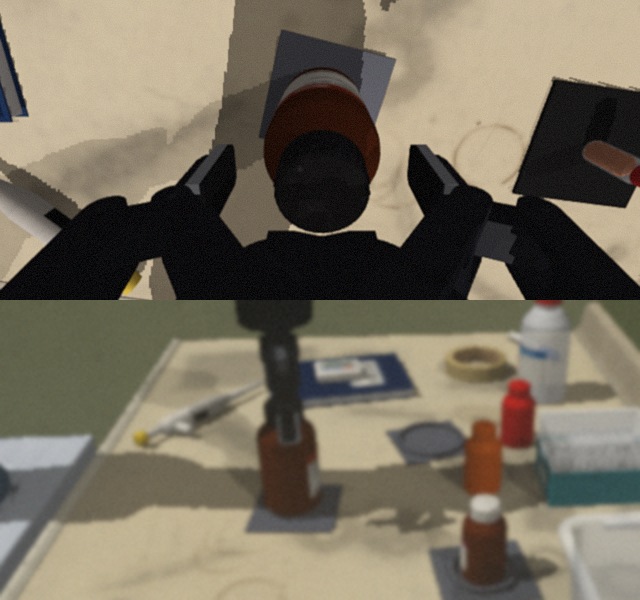

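The cap (322,180) is centred between the pads, and the side view shows the fingers lined up on the bottle. I'm going down and gripping.

```bash
python3 -m crank '[{"claw":1,"travel":[0,0,-0.03],"delta_rot":[0,0,0]},{"claw":1,"travel":[0,0,-0.02],"delta_rot":[0,0,0]},{"claw":0.88,"travel":[0,0,0],"delta_rot":[0,0,0]},{"claw":0.8,"travel":[0,0,0],"delta_rot":[0,0,0]},{"claw":0.76,"travel":[0,0,0],"delta_rot":[0,0,0]},{"claw":0.55,"travel":[0,0,0],"delta_rot":[0,0,0]},{"claw":0.55,"travel":[0,0,0],"delta_rot":[0,0,0]},{"claw":0.55,"travel":[0,0,0],"delta_rot":[0,0,0]},{"claw":0.55,"travel":[0,0,0],"delta_rot":[0,0,0]}]' 45
python3 -m crank '[{"claw":0.55,"travel":[0,0,0.02],"delta_rot":[0,0,0]},{"claw":0.55,"travel":[0,0,0.04],"delta_rot":[0,0,0]},{"claw":0.55,"travel":[0,0,0.06],"delta_rot":[0,0,0]},{"claw":0.55,"travel":[0,0,0],"delta_rot":[0,0,0]},{"claw":0.55,"travel":[0,0,0],"delta_rot":[0,0,0]}]'
```

```text
clock: 31.2
tcp_pos: [0.4392, -0.0369, 0.0754]
orientation: [0.997, 0.084, 0.001, 0.0]
wrist_force: [-0.0, -1.2, 5.0]
finger_gap: 0.74
grasp_force: 49.7
clock: 31.82
tcp_pos: [0.438, -0.0371, 0.1227]
orientation: [0.997, 0.083, -0.0, 0.0]
wrist_force: [-0.5, -0.3, -2.2]
finger_gap: 0.74
grasp_force: 50.0
```

```bash
python3 -m crank '[{"claw":0.55,"travel":[0.04,0.034,0],"delta_rot":[0,0,0]},{"claw":0.55,"travel":[0.053,0.046,0],"delta_rot":[0,0,0]},{"claw":0.55,"travel":[0.053,0.046,0],"delta_rot":[0,0,0]},{"claw":0.55,"travel":[0.053,0.046,0],"delta_rot":[0,0,0]},{"claw":0.55,"travel":[0.053,0.046,0],"delta_rot":[0,0,0]},{"claw":0.55,"travel":[0.053,0.046,0],"delta_rot":[0,0,0]},{"claw":0.55,"travel":[0.053,0.046,0],"delta_rot":[0,0,0]},{"claw":0.55,"travel":[0.053,0.042,0],"delta_rot":[0,0,0]},{"claw":0.55,"travel":[0,0,0],"delta_rot":[0,0,0]},{"claw":0.55,"travel":[0,0,-0.04],"delta_rot":[0,0,0]},{"claw":0.55,"travel":[0,0,0],"delta_rot":[0,0,0]},{"claw":0.55,"travel":[0,0,0],"delta_rot":[0,0,0]}]'
python3 - <<'E'
from h import *
s={'tcp_pos':np.array([.4392,-.0369,.0954]),'orientation':np.array([.9965,.084,0,0])}
c=cam('wrist',s); print(onz(c,(322,280),.135),onz(c,(322,236),.110))
c,_=grab('wrist','w11.png');grab('side','s3.png');grab('top','t3.png');print(arm.get_state()['tcp_pos'])
a=cv2.imread('pics/w11.png');b=cv2.imread('pics/s3.png');t=cv2.imread('pics/t3.png')
cv2.imwrite('pics/c11.png',np.vstack([a[60:360],np.hstack([cv2.resize(b[140:240,220:380],(400,250)),cv2.resize(t[140:300,260:414],(240,250))])]))
E
```

```text
clock: 33.33
tcp_pos: [0.602, 0.1028, 0.1061]
orientation: [0.997, 0.083, -0.001, 0.0]
wrist_force: [0.6, 0.2, -3.6]
finger_gap: 0.74
grasp_force: 50.2
[ 0.44561573 -0.03626114  0.135     ] [ 0.45360827 -0.03498929  0.11      ]
[0.60315322 0.10360778 0.10736723]
```

```bash
python3 -m crank '[{"claw":0.55,"travel":[-0.005,-0.001,-0.03],"delta_rot":[0,0,0]},{"claw":0.55,"travel":[0,0,-0.03],"delta_rot":[0,0,0]},{"claw":0.55,"travel":[0,0,-0.015],"delta_rot":[0,0,0]},{"claw":0.55,"travel":[0,0,0],"delta_rot":[0,0,0]},{"claw":0.55,"travel":[0,0,-0.007],"delta_rot":[0,0,0]},{"claw":0.55,"travel":[0,0,0],"delta_rot":[0,0,0]},{"claw":0.55,"travel":[0,0,0],"delta_rot":[0,0,0]}]'
python3 -m crank '[{"claw":0.55,"travel":[0,0,-0.004],"delta_rot":[0,0,0]},{"claw":0.55,"travel":[0,0,0],"delta_rot":[0,0,0]},{"claw":0.55,"travel":[0,0,-0.003],"delta_rot":[0,0,0]},{"claw":0.55,"travel":[0,0,0],"delta_rot":[0,0,0]},{"claw":0.55,"travel":[0,0,0],"delta_rot":[0,0,0]}]'
```

```text
clock: 34.35
tcp_pos: [0.6012, 0.1036, 0.0745]
orientation: [0.997, 0.084, 0.0, -0.0]
wrist_force: [1.0, -0.2, -2.5]
finger_gap: 0.737
grasp_force: 50.2
clock: 34.98
tcp_pos: [0.601, 0.1035, 0.0714]
orientation: [0.997, 0.084, -0.0, -0.0]
wrist_force: [0.4, -0.8, -3.0]
finger_gap: 0.741
grasp_force: 50.2
```

```bash
python3 -m crank '[{"claw":0.55,"travel":[0,0,-0.004],"delta_rot":[0,0,0]},{"claw":0.55,"travel":[0,0,0],"delta_rot":[0,0,0]},{"claw":0.55,"travel":[0,0,-0.003],"delta_rot":[0,0,0]},{"claw":0.55,"travel":[0,0,0],"delta_rot":[0,0,0]},{"claw":0.55,"travel":[0,0,0],"delta_rot":[0,0,0]}]'
python3 -m crank '[{"claw":0.55,"travel":[0,0,-0.003],"delta_rot":[0,0,0]},{"claw":0.55,"travel":[0,0,0],"delta_rot":[0,0,0]},{"claw":0.55,"travel":[0,0,0],"delta_rot":[0,0,0]}]'
```

```text
clock: 35.6
tcp_pos: [0.6011, 0.1035, 0.0686]
orientation: [0.997, 0.084, 0.0, -0.0]
wrist_force: [1.0, 0.2, -2.4]
finger_gap: 0.741
grasp_force: 50.2
clock: 35.98
tcp_pos: [0.6012, 0.1036, 0.0686]
orientation: [0.997, 0.084, 0.0, 0.0]
wrist_force: [-3.5, -1.3, 5.8]
finger_gap: 0.736
grasp_force: 50.5
```

```bash
python3 -m crank '[{"claw":0.85,"travel":[0,0,0],"delta_rot":[0,0,0]},{"claw":1,"travel":[0,0,0],"delta_rot":[0,0,0]},{"claw":1,"travel":[0,0,0],"delta_rot":[0,0,0]},{"claw":1,"travel":[0,0,0],"delta_rot":[0,0,0]},{"claw":1,"travel":[0,0,0.05],"delta_rot":[0,0,0]},{"claw":1,"travel":[0,0,0.08],"delta_rot":[0,0,0]},{"claw":1,"travel":[0,0,0.08],"delta_rot":[0,0,0]},{"claw":1,"travel":[0,0,0.08],"delta_rot":[0,0,0]},{"claw":1,"travel":[0,0,0.08],"delta_rot":[0,0,0]},{"claw":1,"travel":[0,0,0.08],"delta_rot":[0,0,0]}]'
python3 -m crank '[{"claw":0.5,"travel":[-0.08,-0.07,0],"delta_rot":[0,0,0]},{"claw":0.5,"travel":[-0.08,-0.07,0],"delta_rot":[0,0,0]},{"claw":0.5,"travel":[-0.08,-0.07,0],"delta_rot":[0,0,0]},{"claw":0.5,"travel":[-0.08,-0.07,0],"delta_rot":[0,0,0]},{"claw":0.5,"travel":[-0.08,-0.08,0],"delta_rot":[0,0,0]},{"claw":0.5,"travel":[0,-0.09,0],"delta_rot":[0,0,0]},{"claw":0.5,"travel":[0,-0.09,0],"delta_rot":[0,0,0]},{"claw":0.5,"travel":[0,0,0],"delta_rot":[0,0,0]},{"claw":0.5,"travel":[0,0,0],"delta_rot":[0,0,0]}]'
python3 -c "
from h import *
s=arm.get_state();np.savez('p12.npz',a=s['tcp_pos'],b=s['orientation']);grab('wrist','w12.png');grab('top','t12.png')
s=arm.get_state();print(s['tcp_pos'],s['joints'].round(2),cam('wrist',s)[3])
c=cam('wrist',s)
for P in [(.44,-.041,.003),(.44,-.041,.01),(.435,-.28,.058),(.435,-.28,.004)]: print(proj(c,P))
# medium-scale ring edges: dark pixels round the small dish
x,y=proj(c,(.44,-.041,.003)).astype(int);im=cv2.imread('pics/w12.png')
p=im[y-60:y+60,max(x-60,0):x+60].astype(int)
m=((p[...,0]-p[...,2]>-2)&(p.max(2)<140)).astype(np.uint8)
m=cv2.morphologyEx(m,cv2.MORPH_OPEN,np.ones((3,3)))
k=max(cv2.findContours(m,0,2)[0],key=cv2.contourArea);k=k[:,0]+[max(x-60,0),y-60]
W=np.array([onz(c,q,.003)[:2] for q in k.astype(float)],np.float32);print('dish',cv2.minAreaRect(W*1000))
"
```

```text
clock: 37.22
tcp_pos: [0.6011, 0.1038, 0.2502]
orientation: [0.996, 0.084, 0.001, -0.0]
wrist_force: [0.4, 0.5, -0.1]
finger_gap: 0.997
grasp_force: 0.0
clock: 38.35
tcp_pos: [0.4414, -0.1115, 0.2482]
orientation: [0.996, 0.084, 0.001, 0.0]
wrist_force: [0.2, 0.7, 0.1]
finger_gap: 0.504
grasp_force: 0.0
[ 0.4413644  -0.11090573  0.24790645] [ 0.74  0.02 -0.58  2.    0.01  1.12 -1.25] [ 0.51108397 -0.09886293  0.39033283]
[269.12413029 159.90092021]
[268.21441897 160.72602276]
[458.78661454 204.77350091]
[440.92140316 192.89775257]
dish ((440.3985900878906, -39.60116195678711), (93.99480438232422, 94.2742691040039), 85.46370697021484)
```

Small dish measured at (0.440, −0.040). The vial is where I released it, (0.435, −0.280), so I'll pick it up.

```bash
python3 -m crank '[{"claw":0.5,"travel":[-0.004,-0.1055,0],"delta_rot":[0,0,0]},{"claw":0.5,"travel":[-0.004,-0.1055,0],"delta_rot":[0,0,0]},{"claw":0.5,"travel":[-0.004,-0.1055,0],"delta_rot":[0,0,0]},{"claw":0.5,"travel":[-0.004,-0.1055,0],"delta_rot":[0,0,0]},{"claw":0.5,"travel":[0,0,-0.08],"delta_rot":[0,0,0]},{"claw":0.5,"travel":[0,0,-0.1],"delta_rot":[0,0,0]},{"claw":0.5,"travel":[0,0,-0.1],"delta_rot":[0,0,0]},{"claw":0.5,"travel":[0,0,-0.1],"delta_rot":[0,0,0]},{"claw":0.5,"travel":[0,0,-0.06],"delta_rot":[0,0,0]},{"claw":0.5,"travel":[0,0,0],"delta_rot":[0,0,0]},{"claw":0.5,"travel":[0,0,0],"delta_rot":[0,0,0]}]' 25
python3 -m crank '[{"claw":0.5,"travel":[0,0,-0.06],"delta_rot":[0,0,0]},{"claw":0.5,"travel":[0,0,-0.05],"delta_rot":[0,0,0]},{"claw":0.5,"travel":[0,0,0],"delta_rot":[0,0,0]},{"claw":0.5,"travel":[0,0,0],"delta_rot":[0,0,0]}]'
```

```text
clock: 39.83
tcp_pos: [0.436, -0.281, 0.0725]
orientation: [0.996, 0.084, 0.001, 0.0]
wrist_force: [-0.4, -0.5, 1.2]
finger_gap: 0.506
grasp_force: 0.0
clock: 40.33
tcp_pos: [0.436, -0.2819, 0.029]
orientation: [0.996, 0.084, 0.001, 0.001]
wrist_force: [0.8, -0.6, -0.3]
finger_gap: 0.5
grasp_force: 0.0
```

```bash
python3 -m crank '[{"claw":0.5,"travel":[0,0.003,-0.013],"delta_rot":[0,0,0]},{"claw":0.4,"travel":[0,0,0],"delta_rot":[0,0,0]},{"claw":0.33,"travel":[0,0,0],"delta_rot":[0,0,0]},{"claw":0.28,"travel":[0,0,0],"delta_rot":[0,0,0]},{"claw":0.1,"travel":[0,0,0],"delta_rot":[0,0,0]},{"claw":0.1,"travel":[0,0,0],"delta_rot":[0,0,0]},{"claw":0.1,"travel":[0,0,0],"delta_rot":[0,0,0]},{"claw":0.1,"travel":[0,0,0],"delta_rot":[0,0,0]}]' 25
python3 -m crank '[{"claw":0.1,"travel":[0,0,0.03],"delta_rot":[0,0,0]},{"claw":0.1,"travel":[0,0,0.06],"delta_rot":[0,0,0]},{"claw":0.1,"travel":[0,0,0.08],"delta_rot":[0,0,0]},{"claw":0.1,"travel":[0,0,0],"delta_rot":[0,0,0]},{"claw":0.1,"travel":[0,0,0],"delta_rot":[0,0,0]}]'
```

```text
clock: 41.32
tcp_pos: [0.4348, -0.2802, 0.0223]
orientation: [0.997, 0.084, 0.0, 0.0]
wrist_force: [-0.3, 0.5, 2.0]
finger_gap: 0.236
grasp_force: 24.5
clock: 41.95
tcp_pos: [0.4341, -0.28, 0.0901]
orientation: [0.997, 0.084, -0.0, -0.0]
wrist_force: [-1.0, -0.4, -0.5]
finger_gap: 0.233
grasp_force: 24.5
```

```bash
python3 -m crank '[{"claw":0.1,"travel":[0.005,0.079,0],"delta_rot":[0,0,0]},{"claw":0.1,"travel":[0.005,0.1,0],"delta_rot":[0,0,0]},{"claw":0.1,"travel":[0.005,0.1,0],"delta_rot":[0,0,0]},{"claw":0.1,"travel":[0,0.1,0],"delta_rot":[0,0,0]},{"claw":0.1,"travel":[0,0.1,0],"delta_rot":[0,0,0]},{"claw":0.1,"travel":[0,0.08,0],"delta_rot":[0,0,0]},{"claw":0.1,"travel":[0,0.04,0],"delta_rot":[0,0,0]},{"claw":0.1,"travel":[0,0,-0.03],"delta_rot":[0,0,0]},{"claw":0.1,"travel":[0,0,-0.05],"delta_rot":[0,0,0]},{"claw":0.1,"travel":[0,0,-0.04],"delta_rot":[0,0,0]},{"claw":0.1,"travel":[0,0,0],"delta_rot":[0,0,0]},{"claw":0.1,"travel":[0,0,0],"delta_rot":[0,0,0]}]'
python3 -c "
from h import *
c,a=grab('wrist','w13.png')
x,y=proj(c,(.44,-.0405,.005)).astype(int);print(x,y)
cv2.imwrite('pics/c13.png',cv2.resize(a[y-90:min(y+110,400),x-130:x+130],None,fx=3,fy=3))"
```

```text
clock: 43.45
tcp_pos: [0.4406, -0.0408, 0.042]
orientation: [0.997, 0.083, -0.0, -0.0]
wrist_force: [0.1, 0.4, -0.5]
finger_gap: 0.237
grasp_force: 24.5
320 225
```

View pics/c13.png

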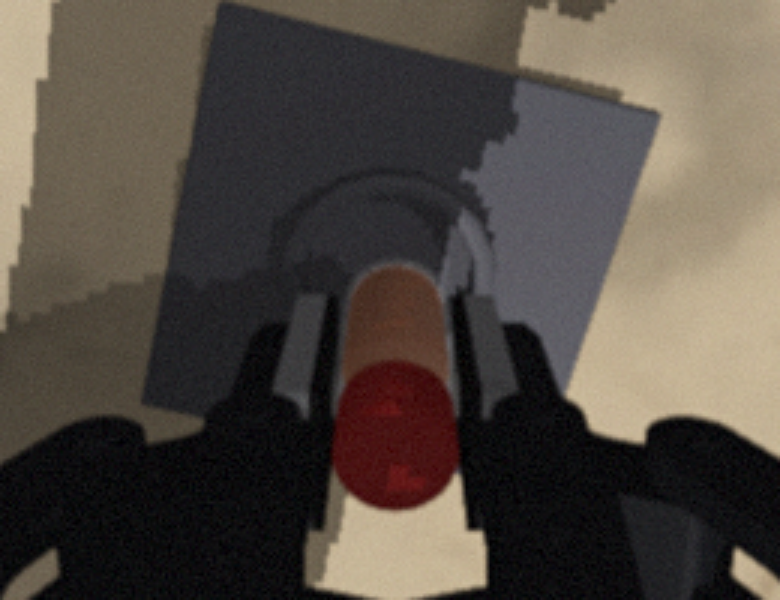

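The vial (crop x 396) hangs over the ring (crop x about 385–390), within 2–3 mm of centre. I'm trimming 1 mm and lowering.

```bash
python3 -m crank '[{"claw":0.1,"travel":[-0.003,0.004,-0.015],"delta_rot":[0,0,0]},{"claw":0.1,"travel":[0,0,-0.015],"delta_rot":[0,0,0]},{"claw":0.1,"travel":[0,0,-0.008],"delta_rot":[0,0,0]},{"claw":0.1,"travel":[0,0,0],"delta_rot":[0,0,0]},{"claw":0.1,"travel":[0,0,-0.005],"delta_rot":[0,0,0]},{"claw":0.1,"travel":[0,0,0],"delta_rot":[0,0,0]},{"claw":0.1,"travel":[0,0,0],"delta_rot":[0,0,0]}]'
python3 -m crank '[{"claw":0.1,"travel":[0,0,-0.005],"delta_rot":[0,0,0]},{"claw":0.1,"travel":[0,0,0],"delta_rot":[0,0,0]},{"claw":0.1,"travel":[0,0,0],"delta_rot":[0,0,0]}]'
```

```text
clock: 44.38
tcp_pos: [0.4395, -0.0389, 0.025]
orientation: [0.997, 0.084, 0.0, -0.0]
wrist_force: [-0.2, 0.2, -0.5]
finger_gap: 0.236
grasp_force: 24.5
clock: 44.75
tcp_pos: [0.4394, -0.0389, 0.0229]
orientation: [0.997, 0.084, -0.0, -0.0]
wrist_force: [-0.3, -0.6, 0.2]
finger_gap: 0.239
grasp_force: 24.5
```

```bash
python3 -m crank '[{"claw":0.1,"travel":[0,0,-0.004],"delta_rot":[0,0,0]},{"claw":0.1,"travel":[0,0,0],"delta_rot":[0,0,0]},{"claw":0.1,"travel":[0,0,0],"delta_rot":[0,0,0]}]'
python3 -m crank '[{"claw":0.1,"travel":[0,0,-0.002],"delta_rot":[0,0,0]},{"claw":0.1,"travel":[0,0,0],"delta_rot":[0,0,0]},{"claw":0.1,"travel":[0,0,0],"delta_rot":[0,0,0]}]'
```

```text
clock: 45.12
tcp_pos: [0.4393, -0.0389, 0.0213]
orientation: [0.997, 0.084, -0.0, -0.0]
wrist_force: [0.3, 0.4, 0.4]
finger_gap: 0.239
grasp_force: 24.6
clock: 45.5
tcp_pos: [0.4394, -0.0389, 0.0213]
orientation: [0.997, 0.084, -0.0, 0.0]
wrist_force: [-2.3, 0.2, 6.7]
finger_gap: 0.239
grasp_force: 25.4
```

```bash
python3 -m crank '[{"claw":0.28,"travel":[0,0,0],"delta_rot":[0,0,0]},{"claw":0.4,"travel":[0,0,0],"delta_rot":[0,0,0]},{"claw":0.5,"travel":[0,0,0],"delta_rot":[0,0,0]},{"claw":0.5,"travel":[0,0,0],"delta_rot":[0,0,0]},{"claw":0.5,"travel":[0,0,0.04],"delta_rot":[0,0,0]},{"claw":0.5,"travel":[0,0,0.08],"delta_rot":[0,0,0]},{"claw":0.5,"travel":[0,0,0.1],"delta_rot":[0,0,0]},{"claw":0.5,"travel":[0,0,0.1],"delta_rot":[0,0,0]},{"claw":0.5,"travel":[0,0,0.1],"delta_rot":[0,0,0]},{"claw":0.5,"travel":[0,0,0.1],"delta_rot":[0,0,0]}]'
python3 -m crank '[{"claw":0.5,"travel":[0,-0.1,0],"delta_rot":[0,0,0]},{"claw":0.5,"travel":[0,-0.1,0],"delta_rot":[0,0,0]},{"claw":0.5,"travel":[0,-0.1,0],"delta_rot":[0,0,0]},{"claw":0.5,"travel":[0,-0.1,0],"delta_rot":[0,0,0]},{"claw":0.5,"travel":[0,-0.1,0],"delta_rot":[0,0,0]},{"claw":0.5,"travel":[0,-0.1,0],"delta_rot":[0,0,0]},{"claw":0.5,"travel":[0,-0.1,0],"delta_rot":[0,0,0]},{"claw":0.5,"travel":[0,-0.1,0],"delta_rot":[0,0,0]},{"claw":0.5,"travel":[0,-0.1,0],"delta_rot":[0,0,0]},{"claw":0.5,"travel":[0,0,0],"delta_rot":[0,0,0]},{"claw":0.5,"travel":[0,0,0],"delta_rot":[0,0,0]}]'
python3 - <<'E'
from h import *
c,im=grab('top','tf.png');s,si=grab('side','sf.png')
def blob(im,f,c,P,r):
    x,y=proj(c,P).astype(int);x0,y0=max(x-r,0),max(y-r,0);p=im[y0:y+r,x0:x+r].astype(int)
    ks=cv2.findContours(f(p).astype(np.uint8),0,2)[0]
    if not ks:return None
    k=max(ks,key=cv2.contourArea);(a,b),R_=cv2.minEnclosingCircle(k);M=cv2.moments(k);return (round(a+x0,1),round(b+y0,1)),round(R_,1)
red=lambda p:(p[...,2]>2*p[...,1]+15)&(p[...,2]>2*p[...,0]+10)
wh=lambda p:p.min(2)>110
bl=lambda p:p.max(2)<55
for n,f,P,r,r2 in[('vial',red,(.439,-.039,.055),14,14),('small',wh,(.637,-.172,.086),12,14),('large',bl,(.602,.103,.12),14,16)]:
    a,b=blob(im,f,c,P,r),blob(si,f,s,P,r2);print(n,a,b)
    if a:print('  top->',onz(c,a[0],P[2]).round(3))
    if a and b:print('  tri',tri(c,a[0],s,b[0])[0].round(3))
for n,P in[('timer',(.474,.3,.032))]:
    a=blob(im,lambda p:(p.min(2)>115),c,P,22);print(n,a,onz(c,a[0],.032))
t0=cv2.imread('pics/top0.png')
print('tipbox diff',np.abs(im[95:155,305:350].astype(int)-t0[95:155,305:350]).mean(), 'orange/red diff',np.abs(im[140:165,275:296].astype(int)-t0[140:165,275:296]).mean(),np.abs(im[160:185,318:337].astype(int)-t0[160:185,318:337]).mean())
E
```

```text
clock: 46.75
tcp_pos: [0.4392, -0.0386, 0.2309]
orientation: [0.996, 0.084, 0.001, 0.0]
wrist_force: [1.2, -0.6, 1.2]
finger_gap: 0.499
grasp_force: 0.0
clock: 48.12
tcp_pos: [0.4396, -0.398, 0.2291]
orientation: [0.996, 0.084, 0.0, -0.0]
wrist_force: [0.4, -0.7, -0.8]
finger_gap: 0.504
grasp_force: 0.0
vial ((np.float64(339.8), np.float64(256.8)), 2.5) ((np.float64(245.5), np.float64(214.5)), 1.6)
  top-> [ 0.438 -0.038  0.055]
  tri [ 0.439 -0.039  0.05 ]
small ((np.float64(402.0), np.float64(167.0)), 3.0) ((np.float64(343.5), np.float64(232.7)), 5.5)
  top-> [ 0.656 -0.199  0.086]
  tri [ 0.644 -0.195  0.1  ]
large ((np.float64(281.3), np.float64(187.5)), 10.9) ((np.float64(314.2), np.float64(162.5)), 6.7)
  top-> [0.603 0.1   0.12 ]
  tri [0.603 0.101 0.111]
timer ((np.float64(206.7), np.float64(239.1)), 22.2) [0.48961056 0.30029442 0.032     ]
tipbox diff 1.711111111111111 orange/red diff 6.823492063492063 18.783157894736842
```

Run:
```python
from h import *
im=cv2.imread('pics/tf.png');t0=cv2.imread('pics/top0.png');c,s=cam('top'),cam('side')
print('small by side ray',onz(s,(343.5,232.7),.083))
def cen(im,x0,y0,x1,y1,f):
    p=im[y0:y1,x0:x1].astype(int);k=max(cv2.findContours(f(p).astype(np.uint8),0,2)[0],key=cv2.contourArea);x,y,w,h=cv2.boundingRect(k);return x0+x+w/2,y0+y+h/2,w,h
col=lambda p:(p[...,2]>2*p[...,0]+20)
for n,b in[('orange',(312,155,342,190)),('red',(272,138,300,168))]:print(n,cen(t0,*b,col),cen(im,*b,col))
brown=lambda p:(p[...,2]>1.7*p[...,0]+8)
print('small body top',cen(im,370,155,412,200,brown))
x,y=proj(c,(.6375,-.172,.086)).astype(int);print((x,y));print(im[y-8:y+9:2,x-12:x+13:2].min(2))
```

```text
small by side ray [ 0.6397233  -0.17386871  0.083     ]
orange (327.0, 174.0, 16, 20) (327.0, 174.0, 16, 20)
red (285.0, 153.5, 16, 21) (285.0, 153.5, 16, 21)
small body top (386.0, 181.0, 8, 10)
(np.int64(391), np.int64(174))
[[ 67  58  61  52  46  47  46  45  48  44  49 109 121]
 [ 56  58  54  45  47  45  47  45  43  66  78 105 123]
 [ 57  57  58  51  30  56  83  82  73  74  78  92 122]
 [ 55  50  35  13  61  97 103 103 105  76  75  85 124]
 [ 54  53  24  36  87  98 100 100 105  86  77  87 122]
 [ 54  30  17  47  90  99 100  99 103  95  78  79 117]
 [ 54  22  16  41  79  96 101 100 103  50  82  76 104]
 [ 56  31  20  24  54  74  89  88  72  27  75  78 105]
 [ 64  47  17  16  15  28  49  32  24  47  79  75  91]]
```

```bash
python3 -c "
from cell import arm
print(arm.sign_off())"
```

```text
the job is handed in; nothing more can be done
None
```

The job is handed in at about 48 s: the timer lies on the middle of the notebook, and the large bottle, small bottle and vial each stand in their own ring; the tip box and the red and orange bottles did not move in the top view.

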